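# Point out the counterweight place in a mini centrifuge

## Task

The yellow-capped tube in the small centrifuge's rotor has no counterweight yet: show the trainee where it belongs. With the fingertips, gently push the half-raised clear lid back until it is fully open; then point with the hand straight down at the empty rotor place directly opposite the yellow-capped tube, fingertips two to three centimetres above its mouth, and keep pointing there, still, for two seconds and as you finish. Pick nothing up, do not touch the rotor or its tubes, and leave the other things on the table alone.

Things in the scene. Friction and masses are not known exactly. Their poses are not given: they have to be found in the camera images.
- centrifuge: Blue-grey mini centrifuge, fixed to the table, 176 x 160 mm (x, y), housing top at 52 mm, grey round collar of 75 mm outer radius up to 64 mm. Origin on the table under the rotor axis; its z is up, its -x is the front (dark display, black speed knob), its +x the hinge side of the lid.
- lid (a joint): Angle of the clear domed lid (74 mm radius, 48 mm deep, open side down) about a level hinge along the centrifuge's y: 0 shut, 1.9 rad fully open against its stop, where it leans 19 degrees back past upright. It starts between 0.7 and 1.1 rad and stays wherever it is left (stiff hinge, about 2 N at the tab).
- lid_hinge (a point): Point on the lid's hinge axis, 84 mm behind the rotor axis (centrifuge +x) and 66 mm above the table.
- lid_tab (a point): Middle of the free end of the grey thumb tab on the lid's front (36 mm wide, 5 mm thick, standing 20 mm out from the dome), on its underside; 178 mm from the hinge axis. The dome's open rim lies in the plane through this point and the hinge axis. At lid angle a it lies 178 cos(a) mm towards the centrifuge's -x from the hinge and 178 sin(a) mm above it.
- rotor: Dark rotor of 62 mm radius, turning freely on an upright spindle, any angle at the start; six leaning sleeves with mouths 60 degrees apart. Three hold tubes (48 mm long, 13 mm thick): two blue-capped ones facing each other, and a yellow-capped one. Origin on the axis, 52 mm above the table. The highest caps reach 100 mm above the table.
- rotor_axis (a point): Point on the rotor's axis at the height of the sleeve mouths, 86 mm above the table.
- yellow_place (a point): Centre of the mouth of the sleeve that holds the yellow-capped tube, 33 mm from the rotor axis, 86 mm above the table.
- counter_place (a point): Centre of the mouth of the empty sleeve directly opposite the yellow-capped tube: the place to point at. Mouth 15 mm wide, 33 mm from the rotor axis, 86 mm above the table; its neighbours are 33 mm away; the outer side of its slanting rim stands 6 mm higher.
- spare_tube: Loose yellow-capped tube lying on the table, 13 x 48 x 13 mm; not to be moved. Origin under its middle, y along it.
- oil_bottle: Loose brown dropper bottle, 30 x 30 x 71 mm, bystander; origin under its middle.
- coverslip_box: Loose small grey-white box, 37 x 37 x 18 mm, bystander; origin under its middle.
- tissue_pack: Loose teal flat pack, 56 x 78 x 10 mm, bystander; origin under its middle.
- pipette: Loose white hand pipette lying flat, 23 x 170 x 24 mm, bystander; origin under its middle, y along it.

How it is judged:
By the outcome, as a careful person would: the job done as asked, in the order asked, and still so for the second after the job is handed in, with the robot touching nothing.
It also fails if it takes over 51 s, if anything falls off the work surface, if the arm or the gripper's body presses on something with over 40 N, if the wrist force passes 120 N, or if a joint passes its speed limit or range.

## Robot

A 7-joint arm with a two-finger parallel gripper is mounted at the origin on a cart in front of the work surface, level with it; the furniture and walls round the work are solid. World frame = base frame: x ahead of the robot, y to its left, z up, the work surface at z = 0. Lengths are in m, angles in rad, forces in N, time in s.
With the tool pointing down it reaches from about 0.425 to 0.8 m from the base axis. Payload 8.3 kg.
Tool frame: the origin (TCP) lies midway between the tips of the shut fingers; the grasp point (between the pads) lies bot.hold_point_z behind it (bot.hold_point_z is the distance from the TCP to the grasp point, in m); x points along the fingers, z is the direction in which the jaws open and shut, and the axes are right-handed (so a half turn about x gives the same grasp; the last joint's range is limited). The gripper opens to 85 mm and grips with 20 to 120 N. Pads are 22 mm wide; open, the fingers measure 114 mm over their backs; the gripper's body (76 mm by 85 mm) begins 54 mm behind the grasp point. The pads swing forward as they close: fully open they stand 13 mm farther back than shut.
Start: joints at [1.143, 0.383, 0.016, 1.37, -0.006, 1.388, -0.046], TCP at [0.223, -0.584, 0.231] pointing down, gripper open.
Joint ranges: [-2.95, 2.95], [-0.25, 2.06], [-1.52, 1.56], [0.18, 2.33], [-1.44, 4.58], [0.02, 2.06], [-3.01, 3.01]. Speed limits (rad/s): [2.39, 2.39, 3.01, 3.01, 3.14, 3.14, 3.14].

## Interface

Orientations are given as a rotation vector (axis times angle).
In Python, from bench import bot gives the robot as it stands.
- The arm moves only by the tool move_arm, never from a script. Its argument "targets" is a list of rows, each a list of 3 entries, a list of its own where there are three numbers: the shift along the tool's x, y, z in mm, then the turn, a rotation vector about the tool's x, y, z in degrees, then the closure, from 0 (fully open) to 1 (shut). A call has 1 to 10 rows; each row is the pose to reach, as a shift and turn from the pose commanded when the call began, along the tool's axes at that moment; what a row does not reach only later rows make up. A row lasts 1/10 s, in which the tool goes at most 50 mm and 8.59 degrees, less where a joint would pass 70% of its speed; a pose out of reach is approached as far as the arm can. A call with a gripper value outside its range is refused whole. The fingers move at their own pace and stop on an object; "grip_force" is the grip in N (left out, the last holds). Time passes only in rows, so rows that repeat a pose let the fingers close. It gives the time, the measured TCP pose, the force and the opening at its end, in the units of the state.
- bot.get_obs(): the state, without advancing time (a new reading comes with each control period).
- bot.camera(name): name is "side" or "top"; returns the picture (420x560x3 uint8, red, green, blue); there is no depth.
- bot.get_calibration(name): a dict with "fx", "fy", "cx", "cy" (pixels), "dist" ([k1, k2, p1, p2, k3] as OpenCV has them; the pictures are not rectified), "extrinsics" (4x4, takes a point from camera to world coordinates). Camera axes: x right, y up, looking along -z (the intrinsics and any distortion apply to the point x, -y, -z); pixel columns grow to the right and rows downward; lengths in m; the calibration is good to about 2 mm. A picture is of the moment at which its call begins. get_calibration takes no time and is no camera call.
- bot.close_job(): hands the job in, once; it reports no verdict.
The state is a dict: "t": time; "qpos": joint angles; "joint_vel": joint speeds; "joint_efforts": joint torques, N m; "position": TCP position; "eef_rot": TCP orientation; "force": force on the tool from outside, world axes, zero at the start; "torque": the same for the moment, N m; "finger_gap": opening from 0.0 (shut) to 1.0 (fully open).
Only numpy, scipy, OpenCV 4.12 (cv2) and the standard library are available. Lean on these libraries where they do the work, as an engineer would, in place of code of your own. Each camera call takes 0.05 s, during which the arm holds its last target. There are 200 camera calls.

## Working session

There is one attempt and no reset: what is moved stays moved. The work goes in short steps, Python scripts to look and compute and a tool call to move; the robot and the scene stay as the last step left them, time stands still between calls to the robot, and variables do not carry over. Pictures are saved under pics/ and viewed, about 8 in all and at most 12, crops included, and the job is handed in when it is done.

Besides the shell and the picture viewer there is one more tool, called after "Request:" by a JSON object that holds its "op" and its "data". move_arm: Moves the arm, as the interface text tells. Its arguments: {"type":"object","properties":{"targets":{"type":"array"},"grip_force":{"type":"number"}},"required":["targets"]}

```bash
mkdir -p pics; ls; python3 - <<'E'
from bench import bot
import cv2,numpy as np
o=bot.get_obs()
for k in ["t","position","eef_rot","force","finger_gap"]: print(k,o[k])
print(bot.hold_point_z)
for n in ["side","top"]:
    cv2.imwrite(f"pics/{n}0.png",bot.camera(n)[:,:,::-1]); c=bot.get_calibration(n); print(n,c)
E
```

```text
pics
t 0.0
position [ 0.22283511 -0.58339029  0.23029379]
eef_rot [ 0.93744188  1.36167764 -0.93569374]
force [-0.75753496 -0.41072004 -0.80644656]
finger_gap 0.9978272175902805
0.0187
side {'fx': 536.0547110521727, 'fy': 536.0547110521727, 'cx': 280.0968774072528, 'cy': 205.6188858356563, 'dist': array([-0.15559566,  0.        ,  0.        ,  0.        ,  0.        ]), 'extrinsics': array([[-0.39866297,  0.51085233, -0.76164147, -0.63977014],
       [-0.91694408, -0.20684039,  0.34121928,  0.53333552],
       [ 0.01677445,  0.83441413,  0.55088263,  0.9012901 ],
       [ 0.        ,  0.        ,  0.        ,  1.        ]])}
top {'fx': 531.4345152640503, 'fy': 531.4345152640503, 'cx': 275.38641719753747, 'cy': 199.05969321302985, 'dist': array([0.02043316, 0.        , 0.        , 0.        , 0.        ]), 'extrinsics': array([[ 2.84223634e-02,  9.93978369e-01, -1.05826132e-01,
         3.84381939e-01],
       [-9.99595718e-01,  2.83426013e-02, -2.25785587e-03,
         2.46896085e-02],
       [ 7.55127970e-04,  1.05847522e-01,  9.94382085e-01,
         1.34312426e+00],
       [ 0.00000000e+00,  0.00000000e+00,  0.00000000e+00,
         1.00000000e+00]])}
```

View pics/side0.png

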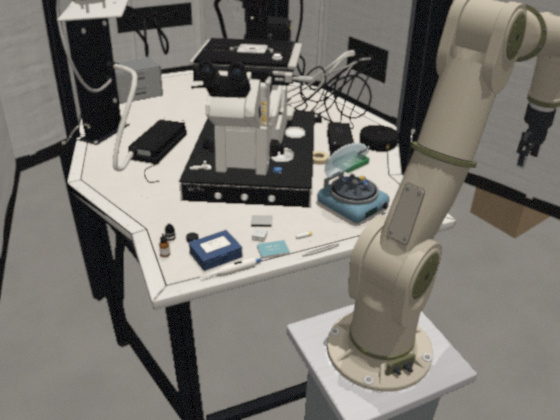

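View pics/top0.png

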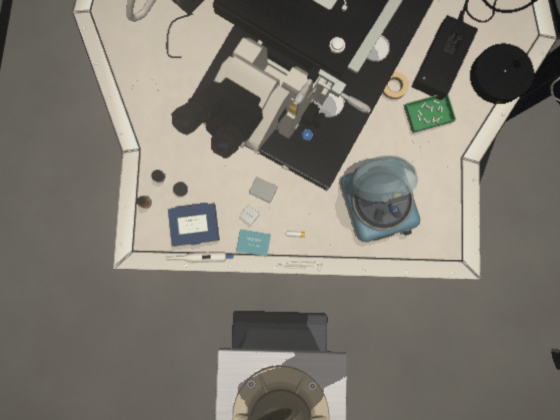

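```bash
cat > h.py <<'E'
from bench import bot
import cv2,numpy as np
def cal(n):
    c=bot.get_calibration(n); K=np.array([[c["fx"],0,c["cx"]],[0,c["fy"],c["cy"]],[0,0,1]]); return K,c["dist"],c["extrinsics"]
def ray(n,p):
    K,d,E=cal(n); u=cv2.undistortPoints(np.array([[p]],float),K,d)[0,0]
    v=E[:3,:3]@np.array([u[0],-u[1],-1]); return E[:3,3],v/np.linalg.norm(v)
def onz(n,p,z):
    o,v=ray(n,p); return o+v*(z-o[2])/v[2]
def proj(n,P):
    K,d,E=cal(n); q=(np.atleast_2d(P)-E[:3,3])@E[:3,:3]; q=q*[1,-1,-1]
    return cv2.projectPoints(q,np.zeros(3),np.zeros(3),K,d)[0][:,0]
def tri(p,q):
    o1,v1=ray("side",p);o2,v2=ray("top",q)
    s=np.linalg.lstsq(np.c_[v1,-v2],o2-o1,rcond=None)[0]; a=o1+s[0]*v1;b=o2+s[1]*v2
    return (a+b)/2,np.linalg.norm(a-b)
def crop(img,x0,y0,w,h,s,fn):
    im=cv2.resize(img[y0:y0+h,x0:x0+w],None,fx=s,fy=s,interpolation=cv2.INTER_CUBIC)
    cv2.imwrite(fn,im); return im
E
python3 - <<'E'
from h import *
a=cv2.imread("pics/side0.png");b=cv2.imread("pics/top0.png")
A=cv2.resize(a[135:231,310:400],(390,416),interpolation=cv2.INTER_CUBIC)
B=cv2.resize(b[150:246,335:425],(390,416),interpolation=cv2.INTER_CUBIC)
cv2.imwrite("pics/c0.png",np.hstack([A,B]))
print(onz("top",(383,200),.06))
E
```

```text
[ 0.52608521 -0.23342471  0.06      ]
```

View pics/c0.png

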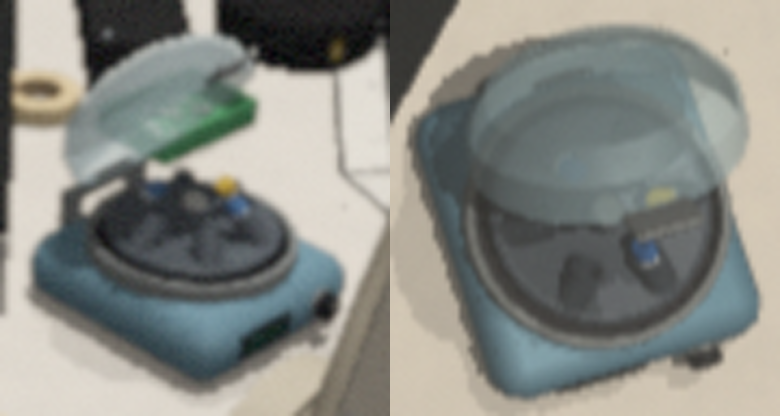

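```bash
python3 - <<'E'
from h import *
np.set_printoptions(precision=4,suppress=True)
b=cv2.imread("pics/top0.png");a=cv2.imread("pics/side0.png")
def S(x,y): return (310+x/4.333-.4,135+y/4.333-.4)
def T(x,y): return (335+x/4.333-.4,150+y/4.333-.4)
for nm,s,t in [("yellow",S(226,187),T(270,197)),("blueF",S(240,205),T(255,252)),("tab",S(240,72),T(275,222)),("knob",S(324,306),T(317,358))]:
    print(nm,*tri(s,t))
print("blueL z.1",onz("side",S(155,187),.1)); print("blueF z.098",onz("top",T(255,252),.098),"yel",onz("top",T(270,197),.098),onz("side",S(226,187),.098))
print("centre",onz("top",T(207,214),.064))
h=cv2.cvtColor(b,cv2.COLOR_BGR2HSV)
m=cv2.inRange(h,(90,70,60),(115,255,220)); m[:150]=0;m[250:]=0;m[:,:335]=0;m[:,430:]=0
c=max(cv2.findContours(m,cv2.RETR_EXTERNAL,cv2.CHAIN_APPROX_NONE)[0],key=cv2.contourArea)
r=cv2.minAreaRect(c); print(r)
bx=cv2.boxPoints(r); W=np.array([onz("top",p,.045) for p in bx]); print(W)
print(W.mean(0),np.linalg.norm(np.diff(W,axis=0),axis=1),np.degrees(np.arctan2(*(np.diff(W,axis=0)[:,1::-1].T[::1]))))
# collar circle from side & top: collar rim predicted overlay
vis=b.copy();vs=a.copy()
o=np.array([onz("top",T(207,214),.064)[:2]]).ravel(); yaw=np.radians(18)
ex=np.array([np.cos(yaw),np.sin(yaw)]);ey=np.array([-ex[1],ex[0]])
E

```

```text
yellow [ 0.5358 -0.2617  0.0855] 0.0010169102963586136
blueF [ 0.5045 -0.2531  0.0902] 0.0020691046494523647
tab [ 0.5092 -0.2419  0.1926] 0.005481770476261881
knob [ 0.4521 -0.3     0.0278] 0.00321284926982201
blueL z.1 [ 0.5329 -0.2023  0.1   ]
blueF z.098 [ 0.5043 -0.2504  0.098 ] yel [ 0.5345 -0.2584  0.098 ] [ 0.5177 -0.2501  0.098 ]
centre [ 0.5281 -0.2311  0.064 ]
((393.5, 207.5), (3.0, 5.0), 90.0)
[[ 0.5135 -0.2561  0.045 ]
 [ 0.5139 -0.2683  0.045 ]
 [ 0.5065 -0.2684  0.045 ]
 [ 0.5061 -0.2562  0.045 ]]
[ 0.51   -0.2622  0.045 ] [0.0122 0.0074 0.0122] [ -88.3605 -179.7546   91.6422]
```

```bash
python3 - <<'E'
from h import *
np.set_printoptions(precision=4,suppress=True)
b=cv2.imread("pics/top0.png")
h=cv2.cvtColor(b,cv2.COLOR_BGR2HSV)
m=cv2.inRange(h,(85,60,40),(115,255,255)); m[:150]=0;m[250:]=0;m[:,:335]=0;m[:,430:]=0
m=cv2.morphologyEx(m,cv2.MORPH_OPEN,np.ones((3,3)))
c=max(cv2.findContours(m,cv2.RETR_EXTERNAL,cv2.CHAIN_APPROX_NONE)[0],key=cv2.contourArea)[:,0]
print(len(c),cv2.boundingRect(c), h[190,347],h[230,362],h[215,412])
# left edge: rows 185-225 leftmost ; front edge: cols 372-405 lowest
ys=np.arange(186,226);L=np.array([[np.where(m[y])[0].min()-.5,y] for y in ys],float)
xs=np.arange(370,404);F=np.array([[x,np.where(m[:,x])[0].max()+.5] for x in xs],float)
R=np.array([[np.where(m[y])[0].max()+.5,y] for y in range(188,215)],float)
for n,P,ax in [("L",L,0),("F",F,1),("R",R,0)]:
    W=np.array([onz("top",p,.04)[:2] for p in P]); v=cv2.fitLine(W.astype(np.float32),cv2.DIST_HUBER,0,.001,.001).ravel()
    n_=np.array([-v[1],v[0]]); print(n,"dir deg",np.degrees(np.arctan2(v[1],v[0])),"dist from centre",abs(n_@(np.array([.5281,-.2311])-v[2:])),"resid",np.std((W-v[2:])@n_))
vis=b.copy()
vis[m>0]=(0,0,255)
cv2.imwrite("pics/m.png",np.hstack([cv2.resize(vis[150:246,335:425],(390,416),interpolation=0)]))
from scipy.spatial.transform import Rotation as Ro
print(Ro.from_rotvec(bot.get_obs()["eef_rot"]).as_matrix())
E
```

```text
51 (406, 210, 13, 17) [97 31 74] [ 97  58 141] [ 96  63 155]Traceback (most recent call last):
  File "<stdin>", line 10, in <module>
    return umr_minimum(a, axis, None, out, keepdims, initial, where)
ValueError: zero-size array to reduction operation minimum which has no identity
```

```bash
python3 - <<'E'
from h import *
np.set_printoptions(precision=4,suppress=True)
b=cv2.imread("pics/top0.png")
h=cv2.cvtColor(b,cv2.COLOR_BGR2HSV)
m=cv2.inRange(h,(85,25,30),(115,255,255)); m[:150]=0;m[250:]=0;m[:,:335]=0;m[:,430:]=0
m=cv2.morphologyEx(m,cv2.MORPH_OPEN,np.ones((3,3)))
def edge(n,P):
    W=np.array([onz("top",p,.04)[:2] for p in P]); v=cv2.fitLine(W.astype(np.float32),cv2.DIST_HUBER,0,.001,.001).ravel()
    n_=np.array([-v[1],v[0]]); print(n,"dir deg",np.degrees(np.arctan2(v[1],v[0])),"dist from centre",abs(n_@(np.array([.5281,-.2311])-v[2:])),"resid",np.std((W-v[2:])@n_))
edge("L",[(np.where(m[y])[0].min()-.5,y) for y in range(190,226) if m[y].any()])
edge("F",[(x,np.where(m[:,x])[0].max()+.5) for x in range(370,400)])
edge("R",[(np.where(m[y])[0].max()+.5,y) for y in range(203,222) if m[y].any()])
vis=b.copy()
vis[m>0]=(0,0,255)
cv2.imwrite("pics/m.png",cv2.resize(vis[150:246,335:425],(390,416),interpolation=0))
from scipy.spatial.transform import Rotation as Ro
print(Ro.from_rotvec(bot.get_obs()["eef_rot"]).as_matrix())
E
```

```text
L dir deg 18.273378 dist from centre 0.08000999958701244 resid 0.0006788088014474668
F dir deg -71.53896 dist from centre 0.08660422394341473 resid 0.000739701456434567
R dir deg 82.70523 dist from centre 0.01889893524449407 resid 0.010833685680657843
[[-0.0007  0.9342  0.3568]
 [ 0.0016  0.3568 -0.9342]
 [-1.     -0.     -0.0018]]
```

```bash
cat >> h.py <<'E'
C=np.array([.5285,-.231]);yaw=np.radians(18.3)
EX=np.array([np.cos(yaw),np.sin(yaw)]);EY=np.array([-EX[1],EX[0]])
def cf(x,y,z): return np.r_[C+x*EX+y*EY,z]
def tab(a): return cf(.084-.178*np.cos(a),0,.066+.178*np.sin(a))
E
python3 - <<'E'
from h import *
np.set_printoptions(precision=4,suppress=True)
for a in [.8,.85,.9,.95,1,1.05]:
    P=tab(a); print(a,P,(proj("side",P)[0]-[310,135]+.4)*4.333,(proj("top",P)[0]-[335,150]+.4)*4.333)
for a in [1.2,1.57,1.9]: print(a,tab(a))
E
```

```text
0.8 [ 0.4905 -0.2436  0.1937] [252.9235  82.7325] [283.5703 261.8277]
0.85 [ 0.4967 -0.2415  0.1997] [246.2634  70.9838] [282.323  248.2636]
0.9 [ 0.5032 -0.2394  0.2054] [239.2156  59.5422] [280.7233 234.0738]
0.95 [ 0.5099 -0.2371  0.2108] [231.8038  48.4437] [278.7724 219.2997]
1 [ 0.5169 -0.2348  0.2158] [224.0526  37.7228] [276.473  203.9861]
1.05 [ 0.5242 -0.2324  0.2204] [215.9882  27.4123] [273.8294 188.1813]
1.2 [ 0.547  -0.2249  0.2319]
1.57 [ 0.6081 -0.2047  0.244 ]
1.9 [ 0.6629 -0.1866  0.2344]
```

Request:
{"op": "move_arm", "data": {"targets": [[[0,34,-22],[0,0,0],1],[[0,67,-45],[0,0,0],1],[[0,101,-67],[0,0,0],1],[[0,135,-89],[1,0,0],1],[[5,168,-112],[2,0,0],1],[[10,202,-134],[2.6,0,0],1],[[20,235,-157],[2.6,0,0],1],[[30,270,-179],[2.6,0,0],1],[[36,300,-201],[2.6,0,0],1],[[40,330,-221],[2.6,0,0],1]]}}

```text
t: 1.1
position: [0.4527, -0.2577, 0.1904]
eef_rot: [0.97, 1.345, -0.971]
force: [0.5, -1.1, 0.4]
finger_gap: 0.004
```

Request:
{"op": "move_arm", "data": {"targets": [[[0,0,0],[0,0,0],1],[[0,0,0],[0,0,0],1],[[0,0,0],[0,0,0],1]]}}

```text
t: 1.4
position: [0.4517, -0.2608, 0.1912]
eef_rot: [0.972, 1.343, -0.973]
force: [0.2, -0.2, -0.0]
finger_gap: 0.003
```

```bash
python3 - <<'E'
from h import *
from scipy.spatial.transform import Rotation as Ro
np.set_printoptions(precision=4,suppress=True)
a=bot.camera("side");b=bot.camera("top")
o=bot.get_obs();print(o["t"],o["position"],o["force"],o["finger_gap"]);print(Ro.from_rotvec(o["eef_rot"]).as_matrix())
A=cv2.resize(a[115:211,310:400],(390,416),interpolation=cv2.INTER_CUBIC)
B=cv2.resize(b[150:246,335:425],(390,416),interpolation=cv2.INTER_CUBIC)
cv2.imwrite("pics/c1.png",np.hstack([A,B])[:,:,::-1])
E
```

```text
1.5 [ 0.4516 -0.2611  0.1913] [ 0.8039 -0.5157 -0.4215] -0.0011512485104005633
[[-0.0002  0.9502  0.3116]
 [-0.0003  0.3116 -0.9502]
 [-1.     -0.0003  0.0002]]
```

View pics/c1.png

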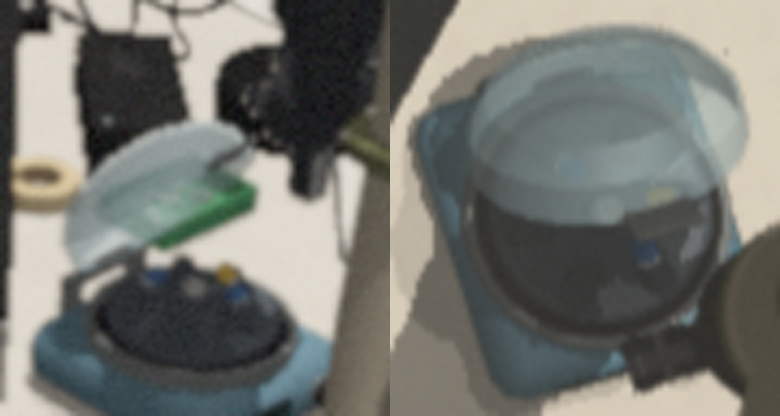

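Request:
{"op": "move_arm", "data": {"targets": [[[0,8,-4],[0,0,0],1],[[0,16,-4],[0,0,0],1],[[0,24,-4],[0,0,0],1],[[0,30,-4],[0,0,0],1],[[0,35,-4],[0,0,0],1],[[0,38,-4],[0,0,0],1],[[0,41,-4],[0,0,0],1],[[0,44,-4],[0,0,0],1],[[0,47,-4],[0,0,0],1],[[0,50,-4],[0,0,0],1]]}}

```text
t: 2.5
position: [0.4984, -0.2407, 0.1915]
eef_rot: [0.971, 1.343, -0.972]
force: [-3.9, -1.1, 2.3]
finger_gap: 0.002
```

Request:
{"op": "move_arm", "data": {"targets": [[[-2,3,0],[0,0,0],1],[[-4,6,0],[0,0,0],1],[[-5,9,0],[0,0,0],1],[[-7,12,0],[0,0,0],1],[[-9,15,0],[0,0,0],1],[[-11,18,0],[0,0,0],1],[[-13,21,0],[0,0,0],1],[[-14,24,0],[0,0,0],1],[[-15,27,0],[0,0,0],1],[[-16,30,0],[0,0,0],1]]}}

```text
t: 3.5
position: [0.5274, -0.2305, 0.2075]
eef_rot: [0.971, 1.344, -0.97]
force: [-2.7, -0.2, 2.2]
finger_gap: -0.0
```

```bash
python3 - <<'E'
from h import *
np.set_printoptions(precision=4,suppress=True)
a=bot.camera("side");b=bot.camera("top")
o=bot.get_obs();p=o["position"];d=p[:2]-C;print(o["t"],p,o["force"],"cf",d@EX,d@EY,p[2])
A=cv2.resize(a[115:211,310:400],(390,416),interpolation=cv2.INTER_CUBIC)
B=cv2.resize(b[150:246,335:425],(390,416),interpolation=cv2.INTER_CUBIC)
cv2.imwrite("pics/c2.png",np.hstack([A,B])[:,:,::-1])
E
```

```text
3.6 [ 0.5277 -0.2304  0.2076] [-0.8118  0.0016 -0.6848] cf -0.0005343499557787959 0.000819075804433197 0.20755384724702544
```

View pics/c2.png

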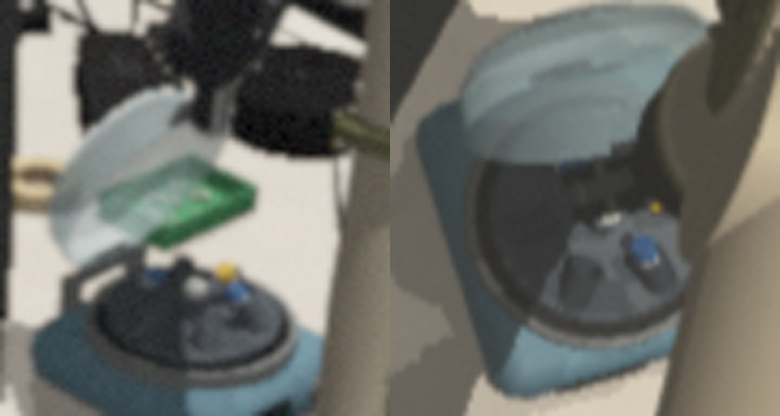

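Request:
{"op": "move_arm", "data": {"targets": [[[-2,4,0],[0,0,0],1],[[-4,8,0],[0,0,0],1],[[-6,12,0],[0,0,0],1],[[-8,16,0],[0,0,0],1],[[-10,20,0],[0,0,0],1],[[-12,24,0],[0,0,0],1],[[-13,28,0],[0,0,0],1],[[-14,32,0],[0,0,0],1],[[-15,36,0],[0,0,0],1],[[-16,40,0],[0,0,0],1]]}}

```text
t: 4.6
position: [0.5654, -0.218, 0.2233]
eef_rot: [0.971, 1.344, -0.971]
force: [-1.8, -0.3, -1.3]
finger_gap: -0.002
```

Request:
{"op": "move_arm", "data": {"targets": [[[0,4,0],[0,0,0],1],[[0,8,0],[0,0,0],1],[[0,12,0],[0,0,0],1],[[0,16,0],[0,0,0],1],[[0,20,0],[0,0,0],1],[[0,24,0],[0,0,0],1],[[0,28,0],[0,0,0],1],[[0,32,0],[0,0,0],1],[[0,36,0],[0,0,0],1],[[0,40,0],[0,0,0],1]]}}

```text
t: 5.6
position: [0.6033, -0.2054, 0.2232]
eef_rot: [0.971, 1.344, -0.971]
force: [-1.1, -0.3, 0.7]
finger_gap: -0.002
```

Request:
{"op": "move_arm", "data": {"targets": [[[0,4,0],[0,0,0],1],[[0,8,0],[0,0,0],1],[[0,12,0],[0,0,0],1],[[1,16,0],[0,0,0],1],[[2,20,0],[0,0,0],1],[[3,24,0],[0,0,0],1],[[4,26,0],[0,0,0],1],[[5,28,0],[0,0,0],1],[[5,30,0],[0,0,0],1]]}}

```text
t: 6.5
position: [0.6315, -0.1962, 0.218]
eef_rot: [0.971, 1.344, -0.971]
force: [-0.6, -0.5, -0.2]
finger_gap: -0.002
```

```bash
python3 - <<'E'
from h import *
np.set_printoptions(precision=4,suppress=True)
o=bot.get_obs();p=o["position"];d=p[:2]-C;print(o["t"],p,o["force"],"cf",d@EX,d@EY,p[2])
E
```

```text
6.5 [ 0.6315 -0.1962  0.218 ] [-0.5956 -0.4751 -0.2457] cf 0.10874551118154611 0.0007003135360053006 0.2180409290691319
```

Request:
{"op": "move_arm", "data": {"targets": [[[0,2,0],[0,0,0],1],[[0,4,0],[0,0,0],1],[[0,6,0],[0,0,0],1],[[0,8,0],[0,0,0],1]]}}

```text
t: 6.9
position: [0.6392, -0.1937, 0.2182]
eef_rot: [0.971, 1.344, -0.971]
force: [-1.6, -0.1, 0.4]
finger_gap: 0.002
```

```bash
python3 - <<'E'
from h import *
np.set_printoptions(precision=4,suppress=True)
a=bot.camera("side");b=bot.camera("top")
o=bot.get_obs();p=o["position"];d=p[:2]-C;print(o["t"],p,o["force"],"cf",d@EX,d@EY,p[2])
for q in [1.5,1.6,1.7,1.8,1.9]: print(q,(proj("side",tab(q))[0]-[310,95]+.4)*4.333)
A=cv2.resize(a[95:191,310:400],(390,416),interpolation=cv2.INTER_CUBIC)
B=cv2.resize(b[130:226,335:425],(390,416),interpolation=cv2.INTER_CUBIC)
cv2.imwrite("pics/c3.png",np.hstack([A,B])[:,:,::-1])
E
```

```text
7.0 [ 0.6395 -0.1935  0.2183] [ 0.6302  0.0077 -0.3095] cf 0.1171652641609948 0.0007513102034598543 0.2183162028618225
1.5 [133.9871 130.8082]
1.6 [114.7574 121.7115]
1.7 [ 95.6651 115.1495]
1.8 [ 76.9269 111.1415]
1.9 [ 58.7457 109.673 ]
```

View pics/c3.png

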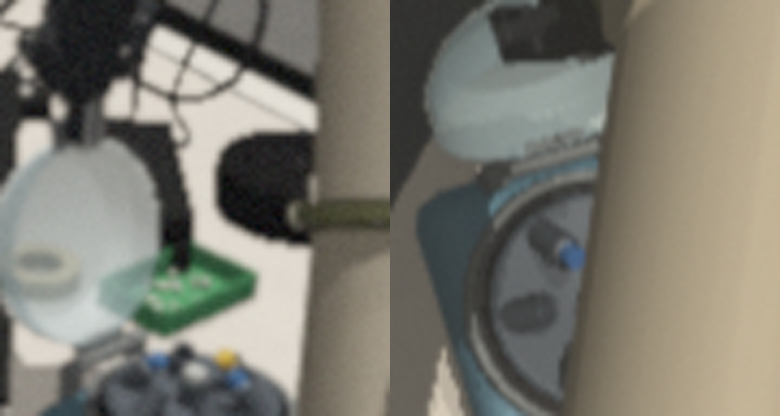

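Request:
{"op": "move_arm", "data": {"targets": [[[0,2,0],[0,0,0],1],[[0,4,0],[0,0,0],1],[[0,6,0],[0,0,0],1]]}}

```text
t: 7.3
position: [0.645, -0.1917, 0.2183]
eef_rot: [0.971, 1.344, -0.971]
force: [-1.6, -0.5, -0.6]
finger_gap: -0.0
```

Request:
{"op": "move_arm", "data": {"targets": [[[0,2,0],[0,0,0],1],[[0,4,0],[0,0,0],1]]}}

```text
t: 7.5
position: [0.6473, -0.1911, 0.2181]
eef_rot: [0.97, 1.346, -0.974]
force: [-13.1, -2.0, 4.0]
finger_gap: -0.0
```

Request:
{"op": "move_arm", "data": {"targets": [[[0,2,0],[0,0,0],1],[[0,2,0],[0,0,0],1]]}}

```text
t: 7.7
position: [0.6475, -0.1911, 0.218]
eef_rot: [0.969, 1.348, -0.977]
force: [-15.7, -1.5, 5.7]
finger_gap: 0.001
```

Request:
{"op": "move_arm", "data": {"targets": [[[0,-5,0],[0,0,0],1],[[0,-15,0],[0,0,0],1],[[0,-35,0],[0,0,0],1],[[0,-60,0],[0,0,0],1],[[0,-90,0],[0,0,0],1],[[0,-120,0],[0,0,0],1],[[0,-150,0],[0,0,0],1],[[0,-180,0],[0,0,0],1],[[0,-205,0],[0,0,0],1],[[0,-205,0],[0,0,0],1]]}}

```text
t: 8.7
position: [0.453, -0.2566, 0.2189]
eef_rot: [0.973, 1.341, -0.975]
force: [-0.3, 0.1, -0.4]
finger_gap: 0.001
```

```bash
python3 - <<'E'
from h import *
np.set_printoptions(precision=4,suppress=True)
a=bot.camera("side");b=bot.camera("top")
cv2.imwrite("pics/side4.png",a[:,:,::-1]);cv2.imwrite("pics/top4.png",b[:,:,::-1])
o=bot.get_obs();p=o["position"];d=p[:2]-C;print(o["t"],p,o["force"],"cf",d@EX,d@EY,p[2])
for q in [1.7,1.8,1.9]: print(q,(proj("side",tab(q))[0]-[310,110]+.4)*4.333)
A=cv2.resize(a[110:206,310:400],(390,416),interpolation=cv2.INTER_CUBIC)
B=cv2.resize(b[170:230,355:411],(390,416),interpolation=cv2.INTER_CUBIC)
cv2.imwrite("pics/c4.png",np.hstack([A,B])[:,:,::-1])
E
```

```text
8.8 [ 0.456  -0.2544  0.2189] [-0.0415 -0.2859  0.1538] cf -0.07621435520780881 0.000511690833856256 0.21885979623151056
1.7 [95.6651 50.1545]
1.8 [76.9269 46.1465]
1.9 [58.7457 44.678 ]
```

View pics/c4.png

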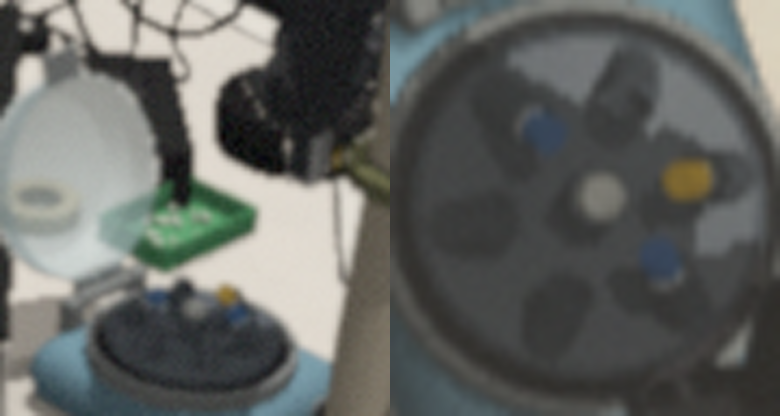

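```bash
python3 - <<'E'
from h import *
np.set_printoptions(precision=4,suppress=True)
T=lambda x,y:(355+x/6.964-.43,170+y/6.933-.43)
b=cv2.imread("pics/top4.png");h=cv2.cvtColor(b,cv2.COLOR_BGR2HSV)
def cen(lo,hi):
    m=cv2.inRange(h,lo,hi);k=np.zeros_like(m);k[175:220,360:407]=1
    n,l,s,c=cv2.connectedComponentsWithStats(m*k); return [(c[i],s[i,4]) for i in range(1,n) if s[i,4]>=6]
print("Y",cen((15,90,80),(35,255,255)),"B",cen((105,90,60),(125,255,255)))
z=.095
y=onz("top",T(298,180),z);b1=onz("top",T(153,131),z);b2=onz("top",T(272,258),z);hub=onz("top",T(213,197),.09)
ax=(b1+b2)/2;u=(y-ax)[:2];print(y,b1,b2,"axis",ax,"hub",hub,"r",np.linalg.norm(u),np.linalg.norm(b1-b2)/2)
for nm,A in [("blue",ax[:2]),("C",C)]:
    u=y[:2]-A; print(nm,"counter",A-.033*u/np.linalg.norm(u))
print("sleeve",onz("top",T(88,224),.086))
cp=np.r_[C-.033*(y[:2]-C)/np.linalg.norm(y[:2]-C),.086]
for P in (cp,np.r_[C,.086]): print((proj("top",P)[0]-[355,170]+.43)*6.95)
print("tool shift",(cp[:2]-bot.get_obs()["position"][:2])@EX,-(cp[:2]-bot.get_obs()["position"][:2])@EY)
E
```

```text
Y [(array([397.2286, 195.5714]), np.int32(35))] B [(array([377. , 188.5]), np.int32(8)), (array([393.6667, 207.1111]), np.int32(9))]
[ 0.5338 -0.2602  0.095 ] [ 0.5492 -0.2109  0.095 ] [ 0.5069 -0.2515  0.095 ] axis [ 0.528  -0.2312  0.095 ] hub [ 0.5277 -0.2325  0.09  ] r 0.02950738098301338 0.02932200130290616
blue counter [ 0.5216 -0.1988]
C counter [ 0.5226 -0.1985]
sleeve [ 0.5177 -0.1908  0.086 ]
[110.7126 210.8021]
[205.9112 196.3607]
tool shift 0.08081140846530113 -0.03216654506326309
```

Request:
{"op": "move_arm", "data": {"targets": [[[0,20,-8],[0,0,0],1],[[0,40,-16],[0,0,0],1],[[0,60,-24],[0,0,0],1],[[0,79,-32],[0,0,0],1],[[15,79,-32],[0,0,0],1],[[35,79,-32],[0,0,0],1],[[55,79,-32],[0,0,0],1],[[70,79,-32],[0,0,0],1],[[70,79,-32],[0,0,0],1],[[70,79,-32],[0,0,0],1]]}}

```text
t: 9.8
position: [0.5217, -0.1982, 0.1485]
eef_rot: [0.97, 1.344, -0.969]
force: [0.2, -0.3, 1.0]
finger_gap: -0.003
```

```bash
python3 - <<'E'
from h import *
np.set_printoptions(precision=4,suppress=True)
a=bot.camera("side");b=bot.camera("top")
o=bot.get_obs();p=o["position"];d=np.array([.521,-.1988])-p[:2];print(o["t"],p,o["force"],"shift x,y,z",(p[2]-.111)*1e3,d@EX*1e3,-d@EY*1e3)
print((proj("side",p)[0]-[320,130]+.4)*6.2,(proj("side",[.521,-.1988,.086])[0]-[320,130]+.4)*6.2)
cv2.imwrite("pics/c5.png",cv2.resize(a[130:216,320:400],None,fx=6.2,fy=6.2,interpolation=cv2.INTER_CUBIC)[:,:,::-1])
E
```

```text
9.9 [ 0.5219 -0.1988  0.1494] [ 0.1213 -0.6561 -0.2499] shift x,y,z 38.43375989853552 -0.8918466862100586 -0.31597448102391446
[173.3923 219.9348] [163.1875 337.0348]
```

View pics/c5.png

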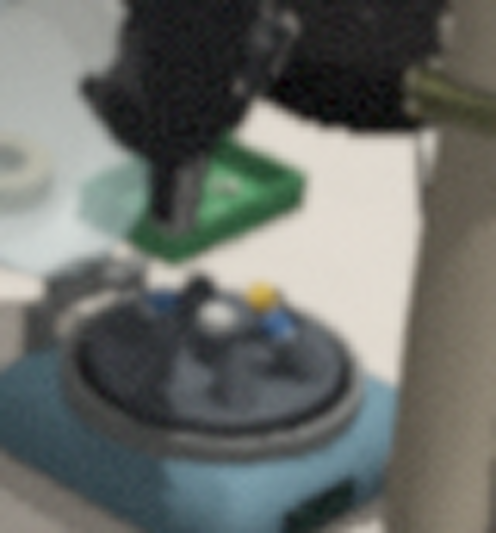

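Request:
{"op": "move_arm", "data": {"targets": [[[8,-1,0],[0,0,0],1],[[16,-1,0],[0,0,0],1],[[24,-1,0],[0,0,0],1],[[31,-1,0],[0,0,0],1],[[36,-1,0],[0,0,0],1],[[38,-1,0],[0,0,0],1],[[38,-1,0],[0,0,0],1],[[38,-1,0],[0,0,0],1],[[38,-1,0],[0,0,0],1],[[38,-1,0],[0,0,0],1]]}}

```text
t: 10.9
position: [0.5201, -0.1995, 0.1106]
eef_rot: [0.971, 1.343, -0.97]
force: [0.9, -0.4, 0.2]
finger_gap: 0.002
```

```bash
python3 - <<'E'
from h import *
np.set_printoptions(precision=4,suppress=True)
a=bot.camera("side");b=bot.camera("top")
o=bot.get_obs();p=o["position"];d=np.array([.521,-.1988])-p[:2];print(o["t"],p,o["eef_rot"],o["force"],"shift x,y,z",(p[2]-.111)*1e3,d@EX*1e3,-d@EY*1e3)
A=cv2.resize(a[110:206,310:400],(390,416),interpolation=cv2.INTER_CUBIC)
B=cv2.resize(b[130:226,335:425],(390,416),interpolation=cv2.INTER_CUBIC)
cv2.imwrite("pics/c6.png",np.hstack([A,B])[:,:,::-1])
E
```

```text
11.0 [ 0.5201 -0.1994  0.1105] [ 0.9708  1.3431 -0.9705] [ 0.4109 -0.0046 -0.4381] shift x,y,z -0.45135187525321974 1.0852115380434637 -0.31192230868254195
```

View pics/c6.png

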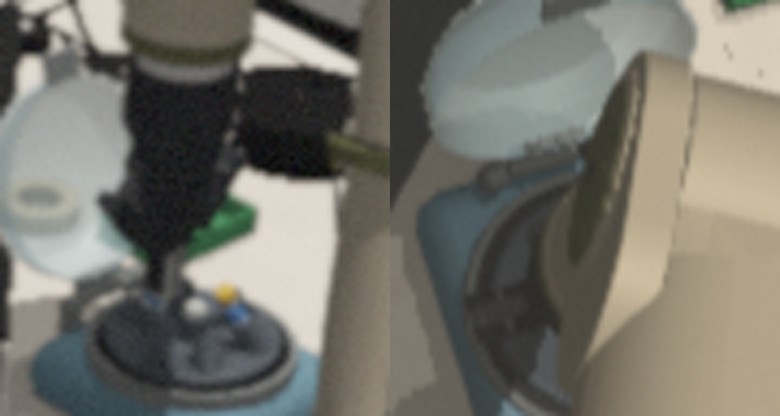

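Request:
{"op": "move_arm", "data": {"targets": [[[0,0,0],[0,0,0],1],[[0,0,0],[0,0,0],1],[[0,0,0],[0,0,0],1],[[0,0,0],[0,0,0],1],[[0,0,0],[0,0,0],1],[[0,0,0],[0,0,0],1],[[0,0,0],[0,0,0],1],[[0,0,0],[0,0,0],1],[[0,0,0],[0,0,0],1],[[0,0,0],[0,0,0],1]]}}

```text
t: 12.0
position: [0.5199, -0.1994, 0.1103]
eef_rot: [0.971, 1.344, -0.971]
force: [-0.5, -0.7, 0.3]
finger_gap: 0.0
```

Request:
{"op": "move_arm", "data": {"targets": [[[0,0,0],[0,0,0],1],[[0,0,0],[0,0,0],1],[[0,0,0],[0,0,0],1],[[0,0,0],[0,0,0],1],[[0,0,0],[0,0,0],1],[[0,0,0],[0,0,0],1],[[0,0,0],[0,0,0],1],[[0,0,0],[0,0,0],1],[[0,0,0],[0,0,0],1],[[0,0,0],[0,0,0],1]]}}

```text
t: 13.0
position: [0.5199, -0.1994, 0.1103]
eef_rot: [0.971, 1.344, -0.971]
force: [0.2, -0.7, -0.5]
finger_gap: 0.001
```

Request:
{"op": "move_arm", "data": {"targets": [[[0,0,0],[0,0,0],1],[[0,0,0],[0,0,0],1],[[0,0,0],[0,0,0],1],[[0,0,0],[0,0,0],1],[[0,0,0],[0,0,0],1],[[0,0,0],[0,0,0],1]]}}

```text
t: 13.6
position: [0.5199, -0.1994, 0.1103]
eef_rot: [0.971, 1.344, -0.971]
force: [-0.3, 0.8, 0.5]
finger_gap: 0.0
```

```bash
python3 - <<'E'
from h import *
o=bot.get_obs();print(o["t"],o["position"],o["force"],abs(o["joint_vel"]).max()); print(bot.close_job())
E
```

```text
13.6 [ 0.51992964 -0.19940646  0.11034198] [-0.25496154  0.8152634   0.51417855] 0.0022101378968802463
the job is handed in; nothing more can be done
None
```

The lid is fully open and the hand is pointing straight down at the empty place opposite the yellow-capped tube. I handed the job in at 13.6 s.

- **Lid:** I pushed it back by its tab with shut fingertips until the force rose to about 17 N in all at the stop. In the side view the tab then lay within about 1 px of where it should be at 1.9 rad, and the lid stayed there after I drew back.
- **Pointing:** The fingertips held still for over 2.5 s at (0.520, -0.199, 0.110). That is about 24 mm above the mouth and about 1 mm sideways from my estimate of its centre at (0.521, -0.199). Forces at the end were within sensor noise.
- **Checks that differed:** Three estimates of the counter place, from the yellow cap, the blue caps and the empty sleeve, differed by about 3° (under 2 mm), so I took a middle value. The side view put the fingertip 1–2 px from where the arm readings projected it, about as expected from the calibration. In the last picture the arm hid the mouth from above, so I checked that position only by the numbers and the side view.
- **Other things:** The rotor and caps looked unmoved in the pictures. I did not measure the loose things on the table again; the arm's path stayed clear of them.

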